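# Exchange the battery pack in a stacked air sampler

### The arm

A 6-joint arm with a two-finger parallel gripper is mounted at the origin on a cart in front of the work surface, level with it; the furniture and walls round the work are solid. World frame = base frame: x ahead of the robot, y to its left, z up, the work surface at z = 0. Lengths are in m, angles in rad, forces in N, time in s.
With the tool pointing down it reaches from about 0.425 to 0.95 m from the base axis. Payload 3.5 kg.
Tool frame: the origin (TCP) lies on the centre line of the jaws, within the pads' length; the fingertips stand 25 mm ahead of it and the grasp point (between the pads) lies 6 mm ahead of it (ctrl.finger_overhang is the distance from the TCP to the fingertips, in m); z points along the fingers, y is the line along which they close (so a half turn about z gives the same grasp; the last joint's range is limited). The gripper opens to 85 mm and grips with 20 to 120 N. Pads are 22 mm wide; open, the fingers measure 114 mm over their backs; the gripper's body (76 mm by 85 mm) begins 54 mm behind the grasp point. The pads swing forward as they close: fully open they stand 13 mm farther back than shut.
Start: joints at [-1.37, 0.286, 1.577, -0, 1.279, -0.15], TCP at [0.232, -0.634, 0.256] pointing down, gripper open.
Joint ranges: [-2.77, 2.77], [-0.9, 2.22], [0.21, 2.48], [-1.53, 4.67], [0.24, 2.81], [-2.84, 2.84]. Speed limits (rad/s): [2.79, 2.79, 3.14, 3.14, 3.14, 3.14].

### API

Orientations are given as a unit quaternion [x, y, z, w].
In Python, from plant import get_state, imaging, job, ctrl gives the robot as it stands.
- The arm moves only by the tool jog_arm, never from a script. Its argument "increments" is a list of rows, each an object of numbers: "dx", "dy", "dz": the shift along the world's x, y, z each as a share of 12 cm, from -1 to 1; "ax", "ay", "az": the turn, a rotation vector about the world's x, y, z each as a share of pi/2 rad, from -1 to 1; "gripper": the gripper command: -1 is shut, 1 is fully open, values between are in proportion. A call has 1 to 10 rows; each row is the pose to reach, as a shift and turn from the pose commanded when the call began; what a row does not reach only later rows make up. A row lasts 1/10 s, in which the tool goes at most 50 mm and 8.59 degrees, less where a joint would pass 70% of its speed; a pose out of reach is approached as far as the arm can. A call with a number of a shift or a turn outside -1 to 1 is refused whole. A call with a gripper value outside its range is refused whole. The fingers move at their own pace and stop on an object; "force" is the grip in N (left out, the last holds). Time passes only in rows, so rows that repeat a pose let the fingers close. It gives the time, the measured TCP pose, the force, the opening and the grip force at its end, in the units of the state.
- get_state(): the state, without advancing time (a new reading comes with each control period).
- imaging.read_camera(name): name is "side" or "top" or "wrist"; returns a dict with "frame" (400x640x3 uint8, blue, green, red), "depth" (400x640 float32, m along the optical axis (not along the pixel's ray), 0 where there is no reading), "camera_matrix" (3x3 intrinsics, pixels), "extrinsics" (4x4, takes a point from camera to world coordinates); the wrist camera has in their place "mount" (4x4, takes a point from camera to tool coordinates, whose origin is the TCP and whose axes are the flange's). Camera axes: x right, y up, looking along -z (the intrinsics and any distortion apply to the point x, -y, -z); pixel columns grow to the right and rows downward; lengths in m; the calibration is good to about 2 mm. A picture is of the moment at which its call begins: read the wrist's pose just before it.
- job.sign_off(): hands the job in; it is judged then, once.
The state is a dict: "time": time; "qpos": joint angles; "dq": joint speeds; "joint_efforts": joint torques, N m; "eef_pos": TCP position; "tcp_rot": TCP orientation; "contact_force": force on the tool from outside, world axes, zero at the start; "wrist_torque": the same for the moment, N m; "opening": opening from 0.0 (shut) to 1.0 (fully open); "finger_force": force on a finger pad.
Only numpy, scipy, OpenCV 4.12 (cv2) and the standard library are available. Lean on these libraries where they do the work, as an engineer would, in place of code of your own. Each camera call takes 0.05 s, during which the arm holds its last target. There are 200 camera calls.

### The job

The portable air sampler is going out on a long run: exchange the low battery pack in its stack for the tall pack waiting on the charger, so that the tall pack sits on the sampler base with the readout unit back on top of it, and the low pack is left on the charger. Every part must end fully down, level, with its recesses locked over the two lugs beneath it (either way round will do). The empty grey bench mat is there for setting parts aside on the way; do not drop or tip the parts, and leave the solder spool, the tape roll and the screwdriver alone.

Things in the scene. Friction and masses are not known exactly. Their poses are not given: they have to be found in the camera images.
- sampler_seat (a point): Seat on the sampler base, a fixed flat grey box 130 x 100 x 38 mm with two brass hose barbs and a small black knob on its front. The point is the centre of the seat surface, 38 mm above the bench; x runs along the seat's length (the box's 130 mm side), z up. On the seat stand two round lugs (16 mm wide tapering to 9, 6 mm high) at x = -22 and +22 mm.
- charger_seat (a point): Seat on the charger, a fixed flat white plastic plate 142 x 76 mm. The point is the centre of the seat surface, 21 mm above the bench; x runs along the seat's length, z up. On the seat stand two round lugs (16 mm wide tapering to 9, 6 mm high) at x = -22 and +22 mm.
- readout_center (a point): Readout unit: white case 70 x 54 x 36 mm (x, y, z) with a display and three keys on top and two metal sockets, 6 mm proud, on its -x end. The point is its centre, 18 mm above its underside. Underside: two recesses 19 mm square, 7 mm deep, 22 mm either side of the centre along x, to drop over lugs. Flat on top, no lugs. Starts on the low pack. Loose, about 0.2 kg; grasp it across its 54 mm width (y).
- pack_low_center (a point): Low battery pack: black case 110 x 54 x 34 mm (x, y, z), lugs not counted. The point is its centre, 17 mm above its underside. Underside: two recesses 19 mm square, 7 mm deep, 22 mm either side of the centre along x, to drop over lugs. On its top are two round lugs (16 mm wide tapering to 9, 6 mm high) at x = -22 and +22 mm. Starts on the sampler seat, under the readout (20 mm shows at each end). Loose, about 0.22 kg; grasp it across its 54 mm width (y).
- pack_tall_center (a point): Tall battery pack: like the low one but 52 mm high (110 x 54 x 52 mm, lugs not counted). The point is its centre, 26 mm above its underside. Underside: two recesses 19 mm square, 7 mm deep, 22 mm either side of the centre along x, to drop over lugs. On its top are two round lugs (16 mm wide tapering to 9, 6 mm high) at x = -22 and +22 mm. Starts on the charger seat. Loose, about 0.34 kg; grasp it across its 54 mm width (y).
- mat: Plain grey bench mat, 190 x 210 mm (x, y), 2 mm thick, fixed, empty at the start, for setting parts aside: two of them fit side by side with their x along the mat's x, 54 mm either side of its centre along y. Origin at the centre of its underside on the bench; x and y along its edges, the side with two metal studs being +x.
- spool_center (a point): Solder spool standing on its flange, 64 mm across and 50 mm high, loose; the point is its centre. Bystander, leave alone.
- tape: Roll of masking tape lying flat, 112 mm across, 24 mm high, loose; origin at the centre of its underside. Bystander, leave alone.
- driver: Screwdriver with a black and red handle lying on the bench, 135 mm long along its y, 21 mm thick, loose; origin at the centre of its underside. Bystander, leave alone.

How it is judged:
At the end, for the whole second after the job is handed in: The tall pack is on the sampler seat, the readout unit on the tall pack and the low pack on the charger seat, each within 5 mm sideways, 2 mm in height and 0.12 rad in direction (either way round) of fully seated over the lugs, tilted less than 0.06 rad, released and at rest (horizontal distance between pack_tall_center and sampler_seat below 0.005 m and z of pack_tall_center in the frame of sampler_seat between 0.024 and 0.028 m and angle between the x axis of pack_tall_center and the x axis of sampler_seat, either way round below 0.12 rad and angle between each of pack_tall_center, readout_center, pack_low_center's own z axis and vertical below 0.06 rad and linear speed of each of pack_tall, readout, pack_low below 0.02 m/s and angular speed of each of pack_tall, readout, pack_low below 0.2 rad/s and horizontal distance between readout_center and pack_tall_center below 0.005 m and z of readout_center in the frame of pack_tall_center between 0.042 and 0.046 m and angle between the x axis of readout_center and the x axis of pack_tall_center, either way round below 0.12 rad and horizontal distance between pack_low_center and charger_seat below 0.005 m and z of pack_low_center in the frame of charger_seat between 0.015 and 0.019 m and angle between the x axis of pack_low_center and the x axis of charger_seat, either way round below 0.12 rad); the robot touches nothing.
It fails at once if a pack or the readout unit is dropped (falls freely faster than 0.5 m/s) ((linear speed of readout above 0.5 m/s and contact force between readout and anything else below 0.02 N) or (linear speed of pack_low above 0.5 m/s and contact force between pack_low and anything else below 0.02 N) or (linear speed of pack_tall above 0.5 m/s and contact force between pack_tall and anything else below 0.02 N)).
It fails at once if a pack or the readout unit is tipped by more than 0.6 rad (angle between any of readout_center, pack_low_center, pack_tall_center's own z axis and vertical above 0.6 rad).
It fails at once if the solder spool is moved by more than 20 mm (distance of spool_center from where it was at the start of the episode above 0.02 m).
It fails at once if the tape roll is moved by more than 20 mm (distance of tape from where it was at the start of the episode above 0.02 m).
It fails at once if the screwdriver is moved by more than 20 mm (distance of driver from where it was at the start of the episode above 0.02 m).
It also fails if it takes over 128 s, if anything falls off the work surface, if the arm or the gripper's body presses on something with over 40 N, if the wrist force passes 120 N, or if a joint passes its speed limit or range.

## Working session

There is one attempt and no reset: what is moved stays moved. The work goes in short steps, Python scripts to look and compute and a tool call to move; the robot and the scene stay as the last step left them, time stands still between calls to the robot, and variables do not carry over. Pictures are saved under pics/ and viewed, at most 14 in all, crops included, and the job is handed in when it is done.

Besides the shell and the picture viewer there is one more tool, called after "Request:" by a JSON object that holds its "method" and its "body", one argument or row to a line. jog_arm: Moves the arm, as the interface text tells. Shift numbers are shares of 12 cm and turn numbers shares of pi/2 rad, none past 1 either way. Its arguments: {"type":"object","properties":{"increments":{"type":"array"},"force":{"type":"number"}},"required":["increments"]}

```bash
ls; mkdir -p pics; python3 - <<'E'
from plant import get_state, imaging, job, ctrl
import cv2,numpy as np
print(get_state()); print(ctrl.finger_overhang)
for n in ("top","side"):
    c=imaging.read_camera(n); cv2.imwrite(f"pics/{n}0.png",c["frame"]); np.savez(f"pics/{n}0.npz",**{k:np.array(v) for k,v in c.items()})
    print(n,c["camera_matrix"],c["extrinsics"],[k for k in c])
E
```

```text
pics
{'time': 0.0, 'qpos': array([-1.37000229e+00,  2.87206801e-01,  1.57816932e+00,  3.12567610e-07,
        1.27861787e+00, -1.50014137e-01]), 'dq': array([-0.00223674,  0.00093182,  0.00127611,  0.00155414,  0.00043243,
       -0.00063483]), 'joint_efforts': array([ 2.54361294e-04, -4.05980980e+01, -2.92624658e+01, -1.35011492e-04,
        5.89473973e-03, -1.56809701e-06]), 'eef_pos': array([ 0.23186644, -0.6332887 ,  0.25492385]), 'tcp_rot': array([ 9.84655401e-01,  1.74505871e-01, -3.03321597e-05, -1.20028834e-03]), 'contact_force': array([-0.86207708, -0.61917799, -0.16056107]), 'wrist_torque': array([-0.01079486, -0.02892527, -0.00889553]), 'finger_force': 0.0, 'opening': 1.0015492736598455}
0.025
top [[500.84702394   0.         320.93574853]
 [  0.         500.84702394 205.27601847]
 [  0.           0.           1.        ]] [[-0.01984139  0.99483122 -0.09958493  0.47139311]
 [-0.99979614 -0.01936992  0.00569911 -0.05171113]
 [ 0.0037407   0.0996777   0.99501274  1.45239704]
 [ 0.          0.          0.          1.        ]] ['frame', 'depth', 'camera_matrix', 'extrinsics']
side [[433.85872278   0.         319.39717892]
 [  0.         433.85872278 199.75020437]
 [  0.           0.           1.        ]] [[ 0.95242066  0.19831789 -0.23144093  0.36376206]
 [-0.30478462  0.61695666 -0.72558309 -0.82713688]
 [-0.00110709  0.76159996  0.64804651  0.76545086]
 [ 0.          0.          0.          1.        ]] ['frame', 'depth', 'camera_matrix', 'extrinsics']
```

View pics/top0.png

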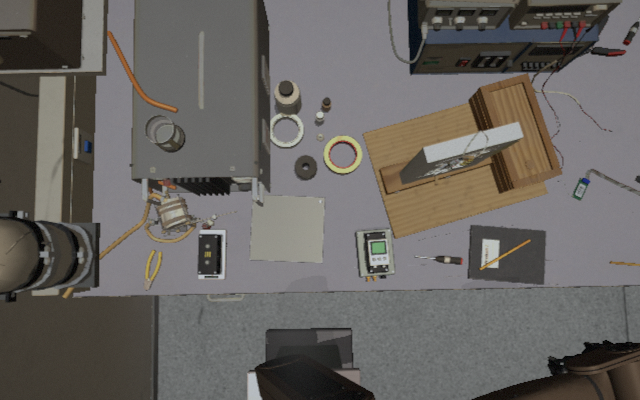

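View pics/side0.png

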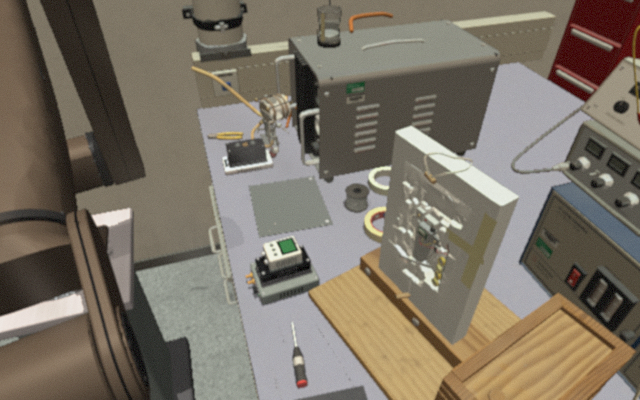

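The top view shows the sampler stack at about (376,253), the tall pack on its charger at (211,255), and the mat at (288,228). The spool is at (305,167), the tape at (343,154) and the driver at (440,260). The side view agrees. Next I measure from colour masks and depth.

```bash
cat > h.py <<'E'
import numpy as np,cv2
def cast(K,E,px,z):
    px=np.atleast_2d(px).astype(float)
    d=np.c_[(px[:,0]-K[0,2])/K[0,0],-(px[:,1]-K[1,2])/K[1,1],-np.ones(len(px))]@E[:3,:3].T
    return E[:3,3]+d*((z-E[2,3])/d[:,2])[:,None]
def cloud(c,K,E):
    v,u=np.indices(c["depth"].shape); D=c["depth"]
    P=np.stack([(u-K[0,2])/K[0,0]*D,-(v-K[1,2])/K[1,1]*D,-D],-1)
    return P@E[:3,:3].T+E[:3,3]
def rect(P,m):
    """min-area rectangle of largest blob of mask m in world xy: centre, sizes, yaw of long side, median z"""
    n,l,s,_=cv2.connectedComponentsWithStats(m.astype(np.uint8)); i=1+np.argmax(s[1:,4]); q=P[l==i]
    (c,wh,a)=cv2.minAreaRect(q[:,:2].astype(np.float32)); w,h=wh
    if h>w: a+=90; w,h=h,w
    a=(a+90)%180-90
    return np.round(c,4),np.round((w,h),4),round(a,2),round(float(np.median(q[:,2])),4),int(s[i,4])
E
python3 - <<'E'
from h import *
c=np.load("pics/top0.npz"); K,E=c["camera_matrix"],c["extrinsics"]; P=cloud(c,K,E)
def box(u0,u1,v0,v1):
    m=np.zeros(P.shape[:2],bool); m[v0:v1,u0:u1]=1; return m
z=P[...,2]
S=box(350,402,222,290); C=box(190,235,222,290)
print("readout",rect(P,S&(z>.1)&(z<.12)))
print("low+",rect(P,S&(z>.06)&(z<.12)))
print("sampler",rect(P,S&(z>.03)))
print("tall",rect(P,C&(z>.065)&(z<.09)))
print("charger",rect(P,C&(z>.013)))
print("mat edges",cast(K,E,[[250,195],[326,195],[326,263],[250,263]],.002))
print("spool",cast(K,E,[305,167],.05),"oven corner",cast(K,E,[[270,190],[135,180]],.25))
for n,b in(("S",S),("C",C)): print(n,np.histogram(z[b],bins=[0,.01,.02,.03,.04,.05,.06,.07,.08,.09,.1,.11,.12])[0])
f=c["frame"]; im=np.hstack([cv2.resize(f[220:290,185:245],None,fx=6,fy=6),cv2.resize(f[220:290,345:405],None,fx=6,fy=6)])
cv2.imwrite("pics/crop0.png",im)
E
```

```text
readout (array([ 0.477 , -0.2089]), array([0.0705, 0.0544]), 3.31, 0.1086, 528)
low+ (array([ 0.4773, -0.2089]), array([0.1108, 0.0544]), 3.34, 0.1062, 843)
sampler (array([ 0.4726, -0.1556]), array([0.2076, 0.1327]), -86.5, 0.0686, 1606)
tall (array([0.4816, 0.2546]), array([0.1098, 0.0553]), -0.94, 0.073, 804)
charger (array([0.4881, 0.1199]), array([0.3439, 0.1608]), 88.69, 0.0692, 1440)
mat edges [[ 0.65067685  0.14611297  0.002     ]
 [ 0.6463814  -0.07538341  0.002     ]
 [ 0.44938388 -0.07127526  0.002     ]
 [ 0.45373264  0.14724216  0.002     ]]
spool [[ 0.72168196 -0.01673095  0.05      ]] oven corner [[0.63126655 0.06386765 0.25      ]
 [0.66200249 0.39036554 0.25      ]]
S [868  59 211 692  57  13  72 213  10  20 370 158]
C [793 306 207  53  61  38 160 651  16   0   0   0]
```

View pics/crop0.png

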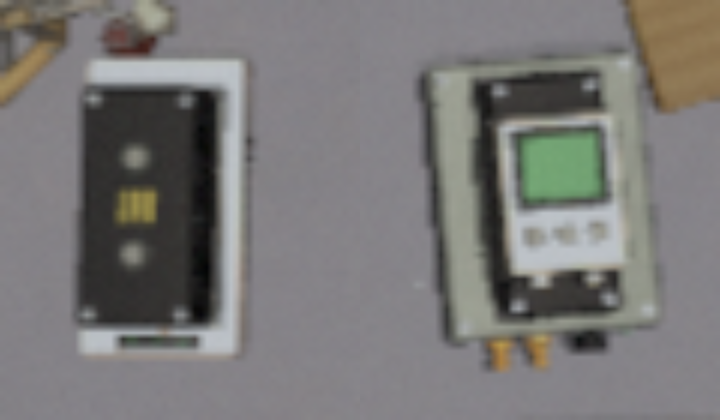

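Readout at (0.477, −0.209), yaw 3.3°. Tall pack at (0.4816, 0.2546), yaw −0.9°. The sizes come out at 70x54 and 110x55, and the heights match. The mat centre is about (0.55, 0.037). I'll move to above the readout, keeping the height.

Request:
{"method": "jog_arm", "body": {
  "increments": [
    {"dx": 0.17,"dy": 0.3,"az": -0.06},
    {"dx": 0.34,"dy": 0.6,"az": -0.12},
    {"dx": 0.51,"dy": 0.883,"az": -0.187,"gripper": 1}
  ],
  "force": 40
}}

```text
$.increments[0]: bad value
```

Request:
{"method": "jog_arm", "body": {
  "increments": [
    {"dx": 0.17,"dy": 0.3},
    {"dx": 0.34,"dy": 0.6},
    {"dx": 0.51,"dy": 0.883}
  ]
}}

```text
$.increments[0]: bad value
```

Request:
{"method": "jog_arm", "body": {
  "increments": [
    {"dx": 0.17,"dy": 0.3},
    {"dx": 0.34,"dy": 0.6},
    {"dx": 0.51,"dy": 0.883}
  ]
}}

```text
$.increments[0]: bad value
```

Request:
{"method": "jog_arm", "body": {
  "increments": [
    {"dx": 0.17,"dy": 0.3},
    {"dx": 0.34,"dy": 0.6},
    {"dx": 0.51,"dy": 0.883},
    {"dx": 0.51,"dy": 0.883},
    {"dx": 0.51,"dy": 0.883}
  ]
}}

```text
$.increments[0]: bad value
```

Request:
{"method": "jog_arm", "body": {
  "increments": [
    {"dx": 0.17,"dy": 0.3,"dz": 0,"ax": 0,"ay": 0,"az": -0.06,"gripper": 1},
    {"dx": 0.34,"dy": 0.6,"dz": 0,"ax": 0,"ay": 0,"az": -0.12,"gripper": 1},
    {"dx": 0.51,"dy": 0.883,"dz": 0,"ax": 0,"ay": 0,"az": -0.187,"gripper": 1}
  ],
  "force": 40
}}

```text
time: 0.4
eef_pos: [0.2934, -0.5264, 0.2554]
tcp_rot: [1.0, 0.026, -0.0, -0.001]
contact_force: [0.3, -0.6, -0.1]
opening: 1.002
finger_force: 0.0
```

Request:
{"method": "jog_arm", "body": {
  "increments": [
    {"dx": 0.25,"dy": 0.44,"dz": 0,"ax": 0,"ay": 0,"az": 0,"gripper": 1},
    {"dx": 0.51,"dy": 0.882,"dz": 0,"ax": 0,"ay": 0,"az": 0,"gripper": 1},
    {"dx": 0.51,"dy": 0.882,"dz": 0,"ax": 0,"ay": 0,"az": 0,"gripper": 1}
  ]
}}

```text
time: 0.7
eef_pos: [0.3557, -0.4184, 0.2556]
tcp_rot: [1.0, 0.03, -0.0, -0.001]
contact_force: [0.2, 0.5, 0.6]
opening: 1.002
finger_force: 0.0
```

Request:
{"method": "jog_arm", "body": {
  "increments": [
    {"dx": 0.25,"dy": 0.44,"dz": 0,"ax": 0,"ay": 0,"az": 0,"gripper": 1},
    {"dx": 0.51,"dy": 0.882,"dz": 0,"ax": 0,"ay": 0,"az": 0,"gripper": 1},
    {"dx": 0.51,"dy": 0.882,"dz": 0,"ax": 0,"ay": 0,"az": 0,"gripper": 1}
  ]
}}

```text
time: 1.0
eef_pos: [0.4166, -0.3128, 0.2558]
tcp_rot: [1.0, 0.03, -0.0, -0.001]
contact_force: [-1.0, -0.4, -0.9]
opening: 1.002
finger_force: 0.0
```

Request:
{"method": "jog_arm", "body": {
  "increments": [
    {"dx": 0.25,"dy": 0.44,"dz": 0,"ax": 0,"ay": 0,"az": 0,"gripper": 1},
    {"dx": 0.51,"dy": 0.882,"dz": 0,"ax": 0,"ay": 0,"az": 0,"gripper": 1},
    {"dx": 0.51,"dy": 0.882,"dz": 0,"ax": 0,"ay": 0,"az": 0,"gripper": 1},
    {"dx": 0.51,"dy": 0.882,"dz": 0,"ax": 0,"ay": 0,"az": 0,"gripper": 1}
  ]
}}

```text
time: 1.4
eef_pos: [0.4776, -0.2077, 0.2558]
tcp_rot: [1.0, 0.031, -0.0, -0.001]
contact_force: [-0.1, 0.1, 0.7]
opening: 1.003
finger_force: 0.0
```

```bash
python3 - <<'E'
from plant import get_state, imaging
from h import *
from scipy.spatial.transform import Rotation as R
s=get_state(); c=imaging.read_camera("wrist"); print(s["eef_pos"],R.from_quat(s["tcp_rot"]).as_matrix().round(3),s["qpos"].round(2))
T=np.eye(4);T[:3,:3]=R.from_quat(s["tcp_rot"]).as_matrix();T[:3,3]=s["eef_pos"]
P=cloud(c,c["camera_matrix"],T@c["mount"]); z=P[...,2]; v=c["depth"]>0
near=np.hypot(P[...,0]-.477,P[...,1]+.209)<.09
print(rect(P,v&near&(z>.1)&(z<.115))); print(rect(P,v&near&(z>.066)&(z<.115)))
cv2.imwrite("pics/w1.png",c["frame"])
E
```

```text
[ 0.47755062 -0.20768741  0.2558432 ] [[ 0.998  0.062 -0.001]
 [ 0.062 -0.998  0.001]
 [-0.    -0.001 -1.   ]] [-0.61 -0.06  1.95  0.    1.25  0.9 ]
(array([ 0.4799, -0.2098]), array([0.0696, 0.0551]), 3.52, 0.1088, 4446)
(array([ 0.4794, -0.2099]), array([0.1097, 0.055 ]), 3.68, 0.1083, 6108)
```

View pics/w1.png

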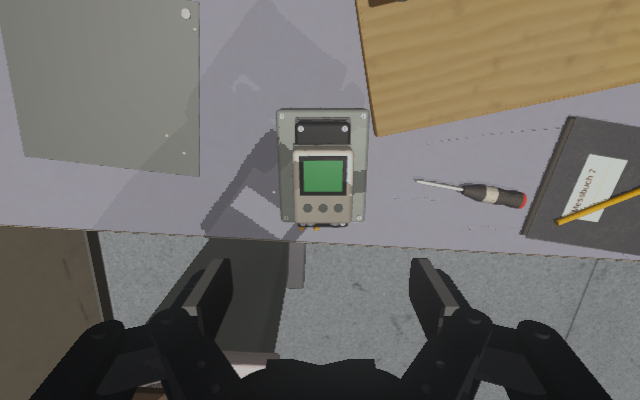

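The wrist view shows the readout at about (323,185), and it agrees with the top view to within 2.5 mm. I'll descend and grip the readout only.

Request:
{"method": "jog_arm", "body": {
  "increments": [
    {"dx": 0.01,"dy": -0.015,"dz": -0.3,"ax": 0,"ay": 0,"az": 0,"gripper": 1},
    {"dx": 0.01,"dy": -0.015,"dz": -0.6,"ax": 0,"ay": 0,"az": 0,"gripper": 1},
    {"dx": 0.01,"dy": -0.015,"dz": -0.9,"ax": 0,"ay": 0,"az": 0,"gripper": 0.7}
  ]
}}

```text
time: 1.75
eef_pos: [0.4774, -0.2135, 0.1473]
tcp_rot: [1.0, 0.028, 0.0, 0.001]
contact_force: [-0.2, -0.2, -0.8]
opening: 0.861
finger_force: 0.0
```

Request:
{"method": "jog_arm", "body": {
  "increments": [
    {"dx": 0,"dy": 0,"dz": -0.2,"ax": 0,"ay": 0,"az": 0,"gripper": 0.7},
    {"dx": 0,"dy": 0,"dz": -0.38,"ax": 0,"ay": 0,"az": 0,"gripper": 0.7},
    {"dx": 0,"dy": 0,"dz": -0.38,"ax": 0,"ay": 0,"az": 0,"gripper": 0.7},
    {"dx": 0,"dy": 0,"dz": -0.38,"ax": 0,"ay": 0,"az": 0,"gripper": 0},
    {"dx": 0,"dy": 0,"dz": -0.38,"ax": 0,"ay": 0,"az": 0,"gripper": -0.2},
    {"dx": 0,"dy": 0,"dz": -0.38,"ax": 0,"ay": 0,"az": 0,"gripper": -0.2},
    {"dx": 0,"dy": 0,"dz": -0.38,"ax": 0,"ay": 0,"az": 0,"gripper": -0.2},
    {"dx": 0,"dy": 0,"dz": -0.38,"ax": 0,"ay": 0,"az": 0,"gripper": -0.2},
    {"dx": 0,"dy": 0,"dz": -0.38,"ax": 0,"ay": 0,"az": 0,"gripper": -0.2}
  ],
  "force": 40
}}

```text
time: 2.65
eef_pos: [0.4784, -0.2126, 0.1038]
tcp_rot: [1.0, 0.029, 0.0, 0.001]
contact_force: [-2.0, -0.0, 4.4]
opening: 0.624
finger_force: 44.0
```

Request:
{"method": "jog_arm", "body": {
  "increments": [
    {"dx": 0,"dy": 0,"dz": 0.05,"ax": 0,"ay": 0,"az": 0,"gripper": -0.2},
    {"dx": 0,"dy": 0,"dz": 0.12,"ax": 0,"ay": 0,"az": 0,"gripper": -0.2},
    {"dx": 0,"dy": 0,"dz": 0.25,"ax": 0,"ay": 0,"az": 0,"gripper": -0.2},
    {"dx": 0,"dy": 0,"dz": 0.5,"ax": 0,"ay": 0,"az": 0,"gripper": -0.2},
    {"dx": 0,"dy": 0,"dz": 0.5,"ax": 0,"ay": 0,"az": 0,"gripper": -0.2},
    {"dx": 0,"dy": 0,"dz": 0.5,"ax": 0,"ay": 0,"az": 0,"gripper": -0.2}
  ]
}}

```text
time: 3.25
eef_pos: [0.4783, -0.2124, 0.1633]
tcp_rot: [1.0, 0.029, 0.001, 0.001]
contact_force: [0.3, 0.2, -2.6]
opening: 0.624
finger_force: 43.3
```

```bash
cat >> h.py <<'E'
def look(name):
    from plant import get_state, imaging
    from scipy.spatial.transform import Rotation as R
    s=get_state(); c=imaging.read_camera(name); T=np.eye(4)
    T[:3,:3]=R.from_quat(s["tcp_rot"]).as_matrix();T[:3,3]=s["eef_pos"]
    E=T@c["mount"] if name=="wrist" else c["extrinsics"]
    print("tcp",s["eef_pos"].round(4),"yaw",round(float(np.degrees(np.arctan2(T[1,0],T[0,0]))),2))
    return c,cloud(c,c["camera_matrix"],E)
def near(c,P,x,y,r,z0,z1):
    return (c["depth"]>0)&(np.hypot(P[...,0]-x,P[...,1]-y)<r)&(P[...,2]>z0)&(P[...,2]<z1)
E
python3 - <<'E'
from h import *
c,P=look("side"); cv2.imwrite("pics/s2.png",cv2.resize(c["frame"][150:330,160:400],None,fx=3,fy=3))
E
```

```text
tcp [ 0.4783 -0.2124  0.1633] yaw 3.27
```

View pics/s2.png

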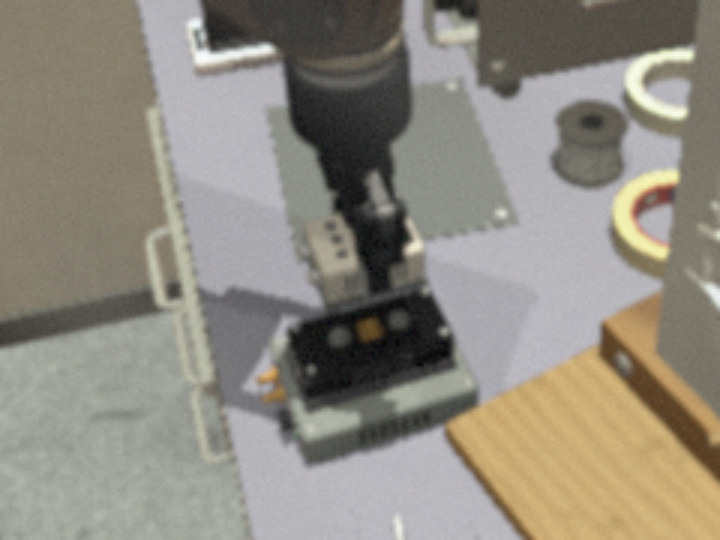

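The readout hangs level at (360,260) in the crop, and the low pack stayed on the base with its lugs visible at (338,335) and (400,318). Next I carry the readout to the mat's −y slot.

Request:
{"method": "jog_arm", "body": {
  "increments": [
    {"dx": 0.11,"dy": 0.25,"dz": 0,"ax": 0,"ay": 0,"az": 0,"gripper": -0.2},
    {"dx": 0.22,"dy": 0.54,"dz": 0,"ax": 0,"ay": 0,"az": 0,"gripper": -0.2},
    {"dx": 0.22,"dy": 0.81,"dz": 0,"ax": 0,"ay": 0,"az": 0,"gripper": -0.2}
  ]
}}

```text
time: 3.6
eef_pos: [0.5044, -0.1137, 0.1611]
tcp_rot: [1.0, 0.028, -0.001, -0.001]
contact_force: [1.1, -0.3, -2.3]
opening: 0.628
finger_force: 43.2
```

Request:
{"method": "jog_arm", "body": {
  "increments": [
    {"dx": 0.11,"dy": 0.25,"dz": 0,"ax": 0,"ay": 0,"az": 0,"gripper": -0.2},
    {"dx": 0.22,"dy": 0.54,"dz": -0.1,"ax": 0,"ay": 0,"az": 0,"gripper": -0.2},
    {"dx": 0.22,"dy": 0.81,"dz": -0.3,"ax": 0,"ay": 0,"az": 0,"gripper": -0.2},
    {"dx": 0.22,"dy": 0.81,"dz": -0.5,"ax": 0,"ay": 0,"az": 0,"gripper": -0.2},
    {"dx": 0.22,"dy": 0.81,"dz": -0.7,"ax": 0,"ay": 0,"az": 0,"gripper": -0.2},
    {"dx": 0.22,"dy": 0.81,"dz": -0.9,"ax": 0,"ay": 0,"az": 0,"gripper": -0.2},
    {"dx": 0.22,"dy": 0.81,"dz": -0.9,"ax": 0,"ay": 0,"az": 0,"gripper": -0.2},
    {"dx": 0.22,"dy": 0.81,"dz": -0.9,"ax": 0,"ay": 0,"az": 0,"gripper": -0.2}
  ]
}}

```text
time: 4.4
eef_pos: [0.5297, -0.0176, 0.0535]
tcp_rot: [1.0, 0.029, -0.002, -0.0]
contact_force: [0.4, -0.9, -2.0]
opening: 0.625
finger_force: 43.3
```

Request:
{"method": "jog_arm", "body": {
  "increments": [
    {"dx": 0,"dy": 0,"dz": -0.08,"ax": 0,"ay": 0,"az": 0,"gripper": -0.2},
    {"dx": 0,"dy": 0,"dz": -0.12,"ax": 0,"ay": 0,"az": 0,"gripper": -0.2},
    {"dx": 0,"dy": 0,"dz": -0.14,"ax": 0,"ay": 0,"az": 0,"gripper": -0.2},
    {"dx": 0,"dy": 0,"dz": -0.155,"ax": 0,"ay": 0,"az": 0,"gripper": -0.2},
    {"dx": 0,"dy": 0,"dz": -0.165,"ax": 0,"ay": 0,"az": 0,"gripper": -0.2},
    {"dx": 0,"dy": 0,"dz": -0.165,"ax": 0,"ay": 0,"az": 0,"gripper": -0.2},
    {"dx": 0,"dy": 0,"dz": -0.165,"ax": 0,"ay": 0,"az": 0,"gripper": -0.2}
  ]
}}

```text
time: 5.1
eef_pos: [0.5309, -0.0178, 0.0351]
tcp_rot: [1.0, 0.029, 0.0, 0.0]
contact_force: [-0.2, 0.2, -2.5]
opening: 0.621
finger_force: 43.4
```

Request:
{"method": "jog_arm", "body": {
  "increments": [
    {"dx": 0,"dy": 0,"dz": -0.01,"ax": 0,"ay": 0,"az": 0,"gripper": -0.2},
    {"dx": 0,"dy": 0,"dz": -0.015,"ax": 0,"ay": 0,"az": 0,"gripper": -0.2},
    {"dx": 0,"dy": 0,"dz": -0.02,"ax": 0,"ay": 0,"az": 0,"gripper": -0.2},
    {"dx": 0,"dy": 0,"dz": -0.02,"ax": 0,"ay": 0,"az": 0,"gripper": -0.2}
  ]
}}

```text
time: 5.5
eef_pos: [0.5311, -0.0178, 0.0338]
tcp_rot: [1.0, 0.029, -0.0, 0.0]
contact_force: [-4.0, 0.1, 6.4]
opening: 0.625
finger_force: 44.4
```

Contact confirmed. I release, rise, and go back over the low pack.

Request:
{"method": "jog_arm", "body": {
  "increments": [
    {"dx": 0,"dy": 0,"dz": 0,"ax": 0,"ay": 0,"az": 0,"gripper": 0.4},
    {"dx": 0,"dy": 0,"dz": 0,"ax": 0,"ay": 0,"az": 0,"gripper": 0.7},
    {"dx": 0,"dy": 0,"dz": 0,"ax": 0,"ay": 0,"az": 0,"gripper": 0.7},
    {"dx": 0,"dy": 0,"dz": 0.25,"ax": 0,"ay": 0,"az": 0,"gripper": 0.7},
    {"dx": 0,"dy": 0,"dz": 0.6,"ax": 0,"ay": 0,"az": 0,"gripper": 0.7},
    {"dx": 0,"dy": 0,"dz": 1,"ax": 0,"ay": 0,"az": 0,"gripper": 0.7}
  ]
}}

```text
time: 6.1
eef_pos: [0.5295, -0.0175, 0.1521]
tcp_rot: [1.0, 0.028, -0.002, -0.001]
contact_force: [0.7, -0.4, 0.3]
opening: 0.853
finger_force: 0.0
```

Request:
{"method": "jog_arm", "body": {
  "increments": [
    {"dx": -0.11,"dy": -0.4,"dz": 0,"ax": 0,"ay": 0,"az": 0,"gripper": 0.7},
    {"dx": -0.22,"dy": -0.8,"dz": 0,"ax": 0,"ay": 0,"az": 0,"gripper": 0.7},
    {"dx": -0.22,"dy": -0.81,"dz": 0,"ax": 0,"ay": 0,"az": 0,"gripper": 0.7}
  ]
}}

```text
time: 6.4
eef_pos: [0.5038, -0.1193, 0.1534]
tcp_rot: [1.0, 0.026, 0.001, 0.001]
contact_force: [0.3, 0.3, 0.3]
opening: 0.847
finger_force: 0.0
```

Request:
{"method": "jog_arm", "body": {
  "increments": [
    {"dx": -0.11,"dy": -0.4,"dz": 0,"ax": 0,"ay": 0,"az": 0,"gripper": 0.7},
    {"dx": -0.22,"dy": -0.8,"dz": 0,"ax": 0,"ay": 0,"az": 0,"gripper": 0.7},
    {"dx": -0.22,"dy": -0.81,"dz": 0,"ax": 0,"ay": 0,"az": 0,"gripper": 0.7},
    {"dx": -0.22,"dy": -0.81,"dz": 0,"ax": 0,"ay": 0,"az": 0,"gripper": 0.7}
  ]
}}

```text
time: 6.8
eef_pos: [0.4777, -0.2128, 0.1522]
tcp_rot: [1.0, 0.027, -0.0, -0.0]
contact_force: [-0.1, 0.4, -0.4]
opening: 0.852
finger_force: 0.0
```

```bash
python3 - <<'E'
from h import *
c,P=look("wrist"); print("low w",rect(P,near(c,P,.478,-.211,.09,.066,.08)))
c,P=look("top"); print("readout t",rect(P,near(c,P,.53,-.018,.06,.03,.05)))
E
```

```text
tcp [ 0.4777 -0.2128  0.1522] yaw 3.12
low w (array([ 0.4798, -0.2112]), array([0.1105, 0.0549]), 3.35, 0.0725, 11484)
tcp [ 0.4779 -0.2118  0.1521] yaw 3.22
readout t (array([ 0.5299, -0.0178]), array([0.0715, 0.0542]), 4.43, 0.038, 467)
```

Request:
{"method": "jog_arm", "body": {
  "increments": [
    {"dx": 0,"dy": 0,"dz": -0.25,"ax": 0,"ay": 0,"az": 0,"gripper": 0.7},
    {"dx": 0,"dy": 0,"dz": -0.5,"ax": 0,"ay": 0,"az": 0,"gripper": 0.7},
    {"dx": 0,"dy": 0,"dz": -0.7,"ax": 0,"ay": 0,"az": 0,"gripper": 0.7},
    {"dx": 0,"dy": 0,"dz": -0.7,"ax": 0,"ay": 0,"az": 0,"gripper": 0.7},
    {"dx": 0,"dy": 0,"dz": -0.7,"ax": 0,"ay": 0,"az": 0,"gripper": 0},
    {"dx": 0,"dy": 0,"dz": -0.7,"ax": 0,"ay": 0,"az": 0,"gripper": -0.2},
    {"dx": 0,"dy": 0,"dz": -0.7,"ax": 0,"ay": 0,"az": 0,"gripper": -0.2},
    {"dx": 0,"dy": 0,"dz": -0.7,"ax": 0,"ay": 0,"az": 0,"gripper": -0.2},
    {"dx": 0,"dy": 0,"dz": -0.7,"ax": 0,"ay": 0,"az": 0,"gripper": -0.2}
  ]
}}

```text
time: 7.8
eef_pos: [0.4788, -0.2114, 0.0697]
tcp_rot: [1.0, 0.028, 0.001, -0.001]
contact_force: [1.8, 7.0, 1.8]
opening: 0.621
finger_force: 45.5
```

Request:
{"method": "jog_arm", "body": {
  "increments": [
    {"dx": 0,"dy": 0,"dz": 0.05,"ax": 0,"ay": 0,"az": 0,"gripper": -0.2},
    {"dx": 0,"dy": 0,"dz": 0.12,"ax": 0,"ay": 0,"az": 0,"gripper": -0.2},
    {"dx": 0,"dy": 0,"dz": 0.25,"ax": 0,"ay": 0,"az": 0,"gripper": -0.2},
    {"dx": 0,"dy": 0,"dz": 0.5,"ax": 0,"ay": 0,"az": 0,"gripper": -0.2},
    {"dx": 0,"dy": 0,"dz": 0.5,"ax": 0,"ay": 0,"az": 0,"gripper": -0.2},
    {"dx": 0,"dy": 0,"dz": 0.5,"ax": 0,"ay": 0,"az": 0,"gripper": -0.2}
  ]
}}

```text
time: 8.4
eef_pos: [0.4784, -0.2129, 0.1294]
tcp_rot: [1.0, 0.028, 0.001, 0.001]
contact_force: [0.0, -0.2, -3.7]
opening: 0.625
finger_force: 45.1
```

Request:
{"method": "jog_arm", "body": {
  "increments": [
    {"dx": 0.05,"dy": 0.28,"dz": 0,"ax": 0,"ay": 0,"az": 0,"gripper": -0.2},
    {"dx": 0.1,"dy": 0.56,"dz": 0,"ax": 0,"ay": 0,"az": 0,"gripper": -0.2},
    {"dx": 0.144,"dy": 0.845,"dz": 0,"ax": 0,"ay": 0,"az": 0,"gripper": -0.2}
  ]
}}

```text
time: 8.7
eef_pos: [0.4942, -0.1098, 0.1266]
tcp_rot: [1.0, 0.028, -0.001, -0.0]
contact_force: [0.3, 0.5, -2.7]
opening: 0.617
finger_force: 45.0
```

Request:
{"method": "jog_arm", "body": {
  "increments": [
    {"dx": 0.05,"dy": 0.28,"dz": 0,"ax": 0,"ay": 0,"az": 0,"gripper": -0.2},
    {"dx": 0.1,"dy": 0.56,"dz": 0,"ax": 0,"ay": 0,"az": 0,"gripper": -0.2},
    {"dx": 0.144,"dy": 0.845,"dz": 0,"ax": 0,"ay": 0,"az": 0,"gripper": -0.2}
  ]
}}

```text
time: 9.0
eef_pos: [0.5116, -0.0081, 0.1267]
tcp_rot: [1.0, 0.028, -0.001, -0.0]
contact_force: [0.8, -0.1, -2.9]
opening: 0.622
finger_force: 45.0
```

Request:
{"method": "jog_arm", "body": {
  "increments": [
    {"dx": 0.05,"dy": 0.28,"dz": 0,"ax": 0,"ay": 0,"az": 0,"gripper": -0.2},
    {"dx": 0.1,"dy": 0.56,"dz": 0,"ax": 0,"ay": 0,"az": 0,"gripper": -0.2},
    {"dx": 0.144,"dy": 0.845,"dz": 0,"ax": 0,"ay": 0,"az": 0,"gripper": -0.2},
    {"dx": 0.144,"dy": 0.845,"dz": -0.2,"ax": 0,"ay": 0,"az": 0,"gripper": -0.2},
    {"dx": 0.144,"dy": 0.845,"dz": -0.4,"ax": 0,"ay": 0,"az": 0,"gripper": -0.2},
    {"dx": 0.144,"dy": 0.845,"dz": -0.6,"ax": 0,"ay": 0,"az": 0,"gripper": -0.2},
    {"dx": 0.144,"dy": 0.845,"dz": -0.7,"ax": 0,"ay": 0,"az": 0,"gripper": -0.2},
    {"dx": 0.144,"dy": 0.845,"dz": -0.7,"ax": 0,"ay": 0,"az": 0,"gripper": -0.2},
    {"dx": 0.144,"dy": 0.845,"dz": -0.7,"ax": 0,"ay": 0,"az": 0,"gripper": -0.2}
  ]
}}

```text
time: 9.9
eef_pos: [0.5299, 0.0918, 0.0445]
tcp_rot: [1.0, 0.028, -0.0, 0.0]
contact_force: [-0.0, 0.6, -1.6]
opening: 0.622
finger_force: 44.9
```

Request:
{"method": "jog_arm", "body": {
  "increments": [
    {"dx": 0,"dy": 0,"dz": -0.04,"ax": 0,"ay": 0,"az": 0,"gripper": -0.2},
    {"dx": 0,"dy": 0,"dz": -0.06,"ax": 0,"ay": 0,"az": 0,"gripper": -0.2},
    {"dx": 0,"dy": 0,"dz": -0.075,"ax": 0,"ay": 0,"az": 0,"gripper": -0.2},
    {"dx": 0,"dy": 0,"dz": -0.085,"ax": 0,"ay": 0,"az": 0,"gripper": -0.2},
    {"dx": 0,"dy": 0,"dz": -0.092,"ax": 0,"ay": 0,"az": 0,"gripper": -0.2},
    {"dx": 0,"dy": 0,"dz": -0.097,"ax": 0,"ay": 0,"az": 0,"gripper": -0.2},
    {"dx": 0,"dy": 0,"dz": -0.097,"ax": 0,"ay": 0,"az": 0,"gripper": -0.2}
  ]
}}

```text
time: 10.6
eef_pos: [0.53, 0.092, 0.0337]
tcp_rot: [1.0, 0.029, -0.0, 0.0]
contact_force: [-3.6, -1.0, 4.3]
opening: 0.624
finger_force: 45.8
```

Request:
{"method": "jog_arm", "body": {
  "increments": [
    {"dx": 0,"dy": 0,"dz": 0,"ax": 0,"ay": 0,"az": 0,"gripper": 0.4},
    {"dx": 0,"dy": 0,"dz": 0,"ax": 0,"ay": 0,"az": 0,"gripper": 0.7},
    {"dx": 0,"dy": 0,"dz": 0,"ax": 0,"ay": 0,"az": 0,"gripper": 0.7},
    {"dx": 0,"dy": 0,"dz": 0.25,"ax": 0,"ay": 0,"az": 0,"gripper": 0.7},
    {"dx": 0,"dy": 0,"dz": 0.6,"ax": 0,"ay": 0,"az": 0,"gripper": 0.7},
    {"dx": 0,"dy": 0,"dz": 1,"ax": 0,"ay": 0,"az": 0,"gripper": 0.7},
    {"dx": 0,"dy": 0,"dz": 1,"ax": 0,"ay": 0,"az": 0,"gripper": 0.7}
  ]
}}

```text
time: 11.3
eef_pos: [0.5348, 0.0921, 0.1609]
tcp_rot: [1.0, 0.029, 0.008, 0.0]
contact_force: [1.4, 0.1, 0.6]
opening: 0.851
finger_force: 0.0
```

Request:
{"method": "jog_arm", "body": {
  "increments": [
    {"dx": -0.1,"dy": 0.34,"dz": 0,"ax": 0,"ay": 0,"az": -0.046,"gripper": 0.7},
    {"dx": -0.196,"dy": 0.678,"dz": 0,"ax": 0,"ay": 0,"az": -0.046,"gripper": 0.7}
  ]
}}

```text
time: 11.5
eef_pos: [0.5066, 0.1735, 0.1531]
tcp_rot: [1.0, -0.01, 0.001, -0.0]
contact_force: [0.5, -0.2, 0.4]
opening: 0.853
finger_force: 0.0
```

Request:
{"method": "jog_arm", "body": {
  "increments": [
    {"dx": -0.1,"dy": 0.34,"dz": 0,"ax": 0,"ay": 0,"az": 0,"gripper": 0.7},
    {"dx": -0.196,"dy": 0.678,"dz": 0,"ax": 0,"ay": 0,"az": 0,"gripper": 0.7},
    {"dx": -0.196,"dy": 0.678,"dz": 0,"ax": 0,"ay": 0,"az": 0,"gripper": 0.7},
    {"dx": -0.196,"dy": 0.678,"dz": 0,"ax": 0,"ay": 0,"az": 0,"gripper": 0.7}
  ]
}}

```text
time: 11.9
eef_pos: [0.4822, 0.2554, 0.1522]
tcp_rot: [1.0, -0.006, -0.0, 0.0]
contact_force: [0.3, 0.2, 0.7]
opening: 0.851
finger_force: 0.0
```

```bash
python3 - <<'E'
from h import *
c,P=look("wrist"); print("tall w",rect(P,near(c,P,.483,.255,.09,.066,.08)))
c,P=look("top"); print("low t",rect(P,near(c,P,.53,.092,.075,.028,.05)))
print("seat t",rect(P,near(c,P,.478,-.211,.09,.03,.042)))
E
```

```text
tcp [0.4822 0.2554 0.1522] yaw -0.73
tall w (array([0.483 , 0.2549]), array([0.1111, 0.0551]), -1.4, 0.0735, 11504)
tcp [0.4826 0.2546 0.1523] yaw -0.83
low t (array([0.529 , 0.0918]), array([0.1104, 0.0552]), 2.96, 0.0361, 744)
seat t (array([ 0.4759, -0.2091]), array([0.1323, 0.0999]), 3.68, 0.0367, 1453)
```

The tall pack is measured from both views to within 1 mm. I'll descend and grip it.

Request:
{"method": "jog_arm", "body": {
  "increments": [
    {"dx": 0,"dy": 0,"dz": -0.25,"ax": 0,"ay": 0,"az": 0,"gripper": 0.7},
    {"dx": 0,"dy": 0,"dz": -0.5,"ax": 0,"ay": 0,"az": 0,"gripper": 0.7},
    {"dx": 0,"dy": 0,"dz": -0.77,"ax": 0,"ay": 0,"az": 0,"gripper": 0.7},
    {"dx": 0,"dy": 0,"dz": -0.77,"ax": 0,"ay": 0,"az": 0,"gripper": 0.7},
    {"dx": 0,"dy": 0,"dz": -0.77,"ax": 0,"ay": 0,"az": 0,"gripper": 0},
    {"dx": 0,"dy": 0,"dz": -0.77,"ax": 0,"ay": 0,"az": 0,"gripper": -0.2},
    {"dx": 0,"dy": 0,"dz": -0.77,"ax": 0,"ay": 0,"az": 0,"gripper": -0.2},
    {"dx": 0,"dy": 0,"dz": -0.77,"ax": 0,"ay": 0,"az": 0,"gripper": -0.2},
    {"dx": 0,"dy": 0,"dz": -0.77,"ax": 0,"ay": 0,"az": 0,"gripper": -0.2}
  ],
  "force": 50
}}

```text
time: 12.9
eef_pos: [0.4835, 0.2548, 0.0617]
tcp_rot: [1.0, -0.008, 0.001, -0.0]
contact_force: [0.1, -1.0, 2.5]
opening: 0.629
finger_force: 54.7
```

Request:
{"method": "jog_arm", "body": {
  "increments": [
    {"dx": 0,"dy": 0,"dz": 0.05,"ax": 0,"ay": 0,"az": 0,"gripper": -0.2},
    {"dx": 0,"dy": 0,"dz": 0.12,"ax": 0,"ay": 0,"az": 0,"gripper": -0.2},
    {"dx": 0,"dy": 0,"dz": 0.3,"ax": 0,"ay": 0,"az": 0,"gripper": -0.2},
    {"dx": 0,"dy": 0,"dz": 0.6,"ax": 0,"ay": 0,"az": 0,"gripper": -0.2},
    {"dx": 0,"dy": 0,"dz": 0.8,"ax": 0,"ay": 0,"az": 0,"gripper": -0.2},
    {"dx": 0,"dy": 0,"dz": 0.8,"ax": 0,"ay": 0,"az": 0,"gripper": -0.2},
    {"dx": 0,"dy": 0,"dz": 0.8,"ax": 0,"ay": 0,"az": 0,"gripper": -0.2}
  ]
}}

```text
time: 13.6
eef_pos: [0.4826, 0.2548, 0.1565]
tcp_rot: [1.0, -0.008, 0.0, -0.0]
contact_force: [-0.2, -0.6, -3.7]
opening: 0.625
finger_force: 54.4
```

Request:
{"method": "jog_arm", "body": {
  "increments": [
    {"dx": 0,"dy": -0.25,"dz": 0,"ax": 0,"ay": 0,"az": 0.02,"gripper": -0.2},
    {"dx": 0,"dy": -0.5,"dz": 0,"ax": 0,"ay": 0,"az": 0.047,"gripper": -0.2},
    {"dx": 0,"dy": -0.75,"dz": 0,"ax": 0,"ay": 0,"az": 0.047,"gripper": -0.2},
    {"dx": 0,"dy": -0.97,"dz": 0,"ax": 0,"ay": 0,"az": 0.047,"gripper": -0.2}
  ]
}}

```text
time: 14.0
eef_pos: [0.4809, 0.137, 0.1537]
tcp_rot: [1.0, 0.029, -0.003, 0.0]
contact_force: [-0.1, 0.1, -3.6]
opening: 0.624
finger_force: 54.4
```

Request:
{"method": "jog_arm", "body": {
  "increments": [
    {"dx": 0,"dy": -0.25,"dz": 0,"ax": 0,"ay": 0,"az": 0,"gripper": -0.2},
    {"dx": 0,"dy": -0.5,"dz": 0,"ax": 0,"ay": 0,"az": 0,"gripper": -0.2},
    {"dx": 0,"dy": -0.75,"dz": 0,"ax": 0,"ay": 0,"az": 0,"gripper": -0.2},
    {"dx": 0,"dy": -0.97,"dz": 0,"ax": 0,"ay": 0,"az": 0,"gripper": -0.2}
  ]
}}

```text
time: 14.4
eef_pos: [0.481, 0.0209, 0.1538]
tcp_rot: [1.0, 0.029, -0.002, -0.0]
contact_force: [0.4, -0.1, -2.7]
opening: 0.63
finger_force: 54.4
```

Request:
{"method": "jog_arm", "body": {
  "increments": [
    {"dx": 0,"dy": -0.25,"dz": 0,"ax": 0,"ay": 0,"az": 0,"gripper": -0.2},
    {"dx": 0,"dy": -0.5,"dz": 0,"ax": 0,"ay": 0,"az": 0,"gripper": -0.2},
    {"dx": 0,"dy": -0.75,"dz": 0,"ax": 0,"ay": 0,"az": 0,"gripper": -0.2},
    {"dx": 0,"dy": -0.97,"dz": 0,"ax": 0,"ay": 0,"az": 0,"gripper": -0.2}
  ]
}}

```text
time: 14.8
eef_pos: [0.4811, -0.0952, 0.1539]
tcp_rot: [1.0, 0.029, -0.002, -0.001]
contact_force: [-0.1, -0.1, -3.0]
opening: 0.626
finger_force: 54.4
```

Request:
{"method": "jog_arm", "body": {
  "increments": [
    {"dx": 0,"dy": -0.25,"dz": 0,"ax": 0,"ay": 0,"az": 0,"gripper": -0.2},
    {"dx": -0.028,"dy": -0.5,"dz": 0,"ax": 0,"ay": 0,"az": 0,"gripper": -0.2},
    {"dx": -0.028,"dy": -0.75,"dz": 0,"ax": 0,"ay": 0,"az": 0,"gripper": -0.2},
    {"dx": -0.028,"dy": -0.98,"dz": 0,"ax": 0,"ay": 0,"az": 0,"gripper": -0.2},
    {"dx": -0.028,"dy": -0.98,"dz": -0.2,"ax": 0,"ay": 0,"az": 0,"gripper": -0.2},
    {"dx": -0.028,"dy": -0.98,"dz": -0.4,"ax": 0,"ay": 0,"az": 0,"gripper": -0.2},
    {"dx": -0.028,"dy": -0.98,"dz": -0.5,"ax": 0,"ay": 0,"az": 0,"gripper": -0.2},
    {"dx": -0.028,"dy": -0.98,"dz": -0.5,"ax": 0,"ay": 0,"az": 0,"gripper": -0.2},
    {"dx": -0.028,"dy": -0.98,"dz": -0.5,"ax": 0,"ay": 0,"az": 0,"gripper": -0.2}
  ]
}}

```text
time: 15.7
eef_pos: [0.4792, -0.2117, 0.096]
tcp_rot: [1.0, 0.029, -0.001, -0.0]
contact_force: [1.1, 0.2, -2.9]
opening: 0.624
finger_force: 54.4
```

The tool is on target. Now a slow descent onto the lugs.

Request:
{"method": "jog_arm", "body": {
  "increments": [
    {"dx": 0,"dy": 0,"dz": -0.04,"ax": 0,"ay": 0,"az": 0,"gripper": -0.2},
    {"dx": 0,"dy": 0,"dz": -0.07,"ax": 0,"ay": 0,"az": 0,"gripper": -0.2},
    {"dx": 0,"dy": 0,"dz": -0.09,"ax": 0,"ay": 0,"az": 0,"gripper": -0.2},
    {"dx": 0,"dy": 0,"dz": -0.11,"ax": 0,"ay": 0,"az": 0,"gripper": -0.2},
    {"dx": 0,"dy": 0,"dz": -0.13,"ax": 0,"ay": 0,"az": 0,"gripper": -0.2},
    {"dx": 0,"dy": 0,"dz": -0.14,"ax": 0,"ay": 0,"az": 0,"gripper": -0.2},
    {"dx": 0,"dy": 0,"dz": -0.145,"ax": 0,"ay": 0,"az": 0,"gripper": -0.2},
    {"dx": 0,"dy": 0,"dz": -0.145,"ax": 0,"ay": 0,"az": 0,"gripper": -0.2}
  ]
}}

```text
time: 16.5
eef_pos: [0.4795, -0.2113, 0.0789]
tcp_rot: [1.0, 0.029, 0.0, -0.001]
contact_force: [0.1, 5.0, -0.2]
opening: 0.625
finger_force: 54.7
```

Request:
{"method": "jog_arm", "body": {
  "increments": [
    {"dx": 0,"dy": 0,"dz": -0.008,"ax": 0,"ay": 0,"az": 0,"gripper": -0.2},
    {"dx": 0,"dy": 0,"dz": -0.008,"ax": 0,"ay": 0,"az": 0,"gripper": -0.2},
    {"dx": 0,"dy": 0,"dz": -0.008,"ax": 0,"ay": 0,"az": 0,"gripper": 0.4},
    {"dx": 0,"dy": 0,"dz": -0.008,"ax": 0,"ay": 0,"az": 0,"gripper": 0.7},
    {"dx": 0,"dy": 0,"dz": -0.008,"ax": 0,"ay": 0,"az": 0,"gripper": 0.7},
    {"dx": 0,"dy": 0,"dz": 0.25,"ax": 0,"ay": 0,"az": 0,"gripper": 0.7},
    {"dx": 0,"dy": 0,"dz": 0.6,"ax": 0,"ay": 0,"az": 0,"gripper": 0.7},
    {"dx": 0,"dy": 0,"dz": 0.7,"ax": 0,"ay": 0,"az": 0,"gripper": 0.7},
    {"dx": 0,"dy": 0,"dz": 0.7,"ax": 0,"ay": 0,"az": 0,"gripper": 0.7}
  ]
}}

```text
time: 17.4
eef_pos: [0.4809, -0.2134, 0.1659]
tcp_rot: [1.0, 0.029, 0.002, 0.002]
contact_force: [0.1, -0.7, -0.1]
opening: 0.846
finger_force: 0.0
```

```bash
python3 - <<'E'
from h import *
c,P=look("wrist"); m=near(c,P,.478,-.211,.09,.08,.0945); print("tall w",rect(P,m))
q=P[near(c,P,.478,-.211,.06,.085,.0935)&m]; A=np.c_[q[:,:2]-[.478,-.211],np.ones(len(q))]; print("plane",np.linalg.lstsq(A,q[:,2],rcond=None)[0])
c,P=look("top"); print("readout t",rect(P,near(c,P,.53,-.018,.06,.03,.05)),rect(P,near(c,P,.48,-.211,.1,.08,.094)))
E
```

```text
tcp [ 0.4809 -0.2134  0.1659] yaw 3.35
tall w (array([ 0.4792, -0.2113]), array([0.1103, 0.055 ]), 3.0, 0.0905, 11307)
plane [-0.00187718  0.00088703  0.09040937]
tcp [ 0.4797 -0.2125  0.1636] yaw 3.35
readout t (array([ 0.5312, -0.0173]), array([0.0708, 0.0539]), -0.83, 0.0384, 467) (array([ 0.4393, -0.2125]), array([0.062 , 0.0147]), 60.81, 0.0899, 94)
```

The tall pack is seated: its top is at 0.0904 against 0.090, and level. Now I fetch the readout.

Request:
{"method": "jog_arm", "body": {
  "increments": [
    {"dx": 0.1,"dy": 0.4,"dz": 0,"ax": 0,"ay": 0,"az": 0,"gripper": 0.7},
    {"dx": 0.214,"dy": 0.811,"dz": 0,"ax": 0,"ay": 0,"az": 0,"gripper": 0.7}
  ]
}}

```text
time: 17.7
eef_pos: [0.5035, -0.1154, 0.1606]
tcp_rot: [1.0, 0.027, -0.002, -0.001]
contact_force: [1.2, 0.2, 0.2]
opening: 0.856
finger_force: 0.0
```

Request:
{"method": "jog_arm", "body": {
  "increments": [
    {"dx": 0.1,"dy": 0.4,"dz": 0,"ax": 0,"ay": 0,"az": 0,"gripper": 0.7},
    {"dx": 0.214,"dy": 0.811,"dz": -0.1,"ax": 0,"ay": 0,"az": 0,"gripper": 0.7},
    {"dx": 0.214,"dy": 0.811,"dz": -0.3,"ax": 0,"ay": 0,"az": 0,"gripper": 0.7},
    {"dx": 0.214,"dy": 0.811,"dz": -0.5,"ax": 0,"ay": 0,"az": 0,"gripper": 0.7},
    {"dx": 0.214,"dy": 0.811,"dz": -0.5,"ax": 0,"ay": 0,"az": 0,"gripper": 0.7},
    {"dx": 0.214,"dy": 0.811,"dz": -0.5,"ax": 0,"ay": 0,"az": 0,"gripper": 0.7}
  ]
}}

```text
time: 18.3
eef_pos: [0.5292, -0.0184, 0.1013]
tcp_rot: [1.0, 0.029, -0.002, -0.0]
contact_force: [0.5, -0.9, 0.5]
opening: 0.849
finger_force: 0.0
```

Request:
{"method": "jog_arm", "body": {
  "increments": [
    {"dx": 0.012,"dy": 0.005,"dz": -0.25,"ax": 0,"ay": 0,"az": 0,"gripper": 0.7},
    {"dx": 0.012,"dy": 0.005,"dz": -0.45,"ax": 0,"ay": 0,"az": 0,"gripper": 0.7},
    {"dx": 0.012,"dy": 0.005,"dz": -0.555,"ax": 0,"ay": 0,"az": 0,"gripper": 0.7},
    {"dx": 0.012,"dy": 0.005,"dz": -0.555,"ax": 0,"ay": 0,"az": 0,"gripper": 0.7},
    {"dx": 0.012,"dy": 0.005,"dz": -0.555,"ax": 0,"ay": 0,"az": 0,"gripper": 0},
    {"dx": 0.012,"dy": 0.005,"dz": -0.555,"ax": 0,"ay": 0,"az": 0,"gripper": -0.2},
    {"dx": 0.012,"dy": 0.005,"dz": -0.555,"ax": 0,"ay": 0,"az": 0,"gripper": -0.2},
    {"dx": 0.012,"dy": 0.005,"dz": -0.555,"ax": 0,"ay": 0,"az": 0,"gripper": -0.2},
    {"dx": 0.012,"dy": 0.005,"dz": -0.555,"ax": 0,"ay": 0,"az": 0,"gripper": -0.2}
  ],
  "force": 40
}}

```text
time: 19.2
eef_pos: [0.5333, -0.0184, 0.0381]
tcp_rot: [1.0, 0.029, 0.001, 0.0]
contact_force: [0.2, -0.3, 6.3]
opening: 0.625
finger_force: 45.7
```

Request:
{"method": "jog_arm", "body": {
  "increments": [
    {"dx": 0,"dy": 0,"dz": 0.05,"ax": 0,"ay": 0,"az": 0,"gripper": -0.2},
    {"dx": 0,"dy": 0,"dz": 0.15,"ax": 0,"ay": 0,"az": 0,"gripper": -0.2},
    {"dx": 0,"dy": 0,"dz": 0.4,"ax": 0,"ay": 0,"az": 0,"gripper": -0.2},
    {"dx": 0,"dy": 0,"dz": 0.7,"ax": 0,"ay": 0,"az": 0,"gripper": -0.2},
    {"dx": 0,"dy": 0,"dz": 1,"ax": 0,"ay": 0,"az": 0,"gripper": -0.2},
    {"dx": 0,"dy": 0,"dz": 1,"ax": 0,"ay": 0,"az": 0,"gripper": -0.2},
    {"dx": 0,"dy": 0,"dz": 1,"ax": 0,"ay": 0,"az": 0,"gripper": -0.2}
  ]
}}

```text
time: 19.9
eef_pos: [0.5319, -0.0179, 0.1573]
tcp_rot: [1.0, 0.029, 0.001, 0.0]
contact_force: [0.0, 0.0, -2.9]
opening: 0.621
finger_force: 44.8
```

Request:
{"method": "jog_arm", "body": {
  "increments": [
    {"dx": -0.07,"dy": -0.25,"dz": 0,"ax": 0,"ay": 0,"az": 0,"gripper": -0.2},
    {"dx": -0.14,"dy": -0.53,"dz": 0,"ax": 0,"ay": 0,"az": 0,"gripper": -0.2},
    {"dx": -0.218,"dy": -0.807,"dz": 0,"ax": 0,"ay": 0,"az": 0,"gripper": -0.2}
  ]
}}

```text
time: 20.2
eef_pos: [0.5037, -0.1148, 0.1538]
tcp_rot: [1.0, 0.03, -0.002, -0.001]
contact_force: [0.5, -0.6, -2.2]
opening: 0.622
finger_force: 44.7
```

Request:
{"method": "jog_arm", "body": {
  "increments": [
    {"dx": -0.07,"dy": -0.25,"dz": 0,"ax": 0,"ay": 0,"az": 0,"gripper": -0.2},
    {"dx": -0.14,"dy": -0.53,"dz": 0,"ax": 0,"ay": 0,"az": 0,"gripper": -0.2},
    {"dx": -0.218,"dy": -0.807,"dz": 0,"ax": 0,"ay": 0,"az": 0,"gripper": -0.2},
    {"dx": -0.218,"dy": -0.807,"dz": -0.08,"ax": 0,"ay": 0,"az": 0,"gripper": -0.2},
    {"dx": -0.218,"dy": -0.807,"dz": -0.15,"ax": 0,"ay": 0,"az": 0,"gripper": -0.2},
    {"dx": -0.218,"dy": -0.807,"dz": -0.15,"ax": 0,"ay": 0,"az": 0,"gripper": -0.2},
    {"dx": -0.218,"dy": -0.807,"dz": -0.15,"ax": 0,"ay": 0,"az": 0,"gripper": -0.2}
  ]
}}

```text
time: 20.9
eef_pos: [0.4791, -0.2101, 0.1371]
tcp_rot: [1.0, 0.03, -0.001, -0.001]
contact_force: [1.1, 0.3, -1.8]
opening: 0.62
finger_force: 44.6
```

```bash
python3 - <<'E'
from h import *
c,P=look("wrist"); cv2.imwrite("pics/w3.png",c["frame"])
print("pack",rect(P,near(c,P,.479,-.211,.09,.08,.0945)), "readout",rect(P,near(c,P,.479,-.211,.06,.125,.16)))
E
```

```text
tcp [ 0.4791 -0.2101  0.1371] yaw 3.44
pack (array([ 0.522 , -0.2089]), array([0.0547, 0.0247]), -86.74, 0.0904, 4414) readout (array([ 0.4797, -0.2102]), array([0.0808, 0.0699]), -86.9, 0.1378, 20138)
```

View pics/w3.png

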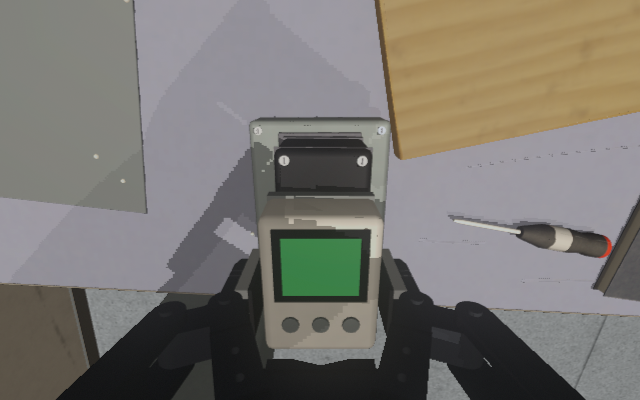

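The wrist view shows the readout held square over the pack, with its display at (320,267) and the pack end at (323,168). I shift −1.2 mm in y, then descend.

Request:
{"method": "jog_arm", "body": {
  "increments": [
    {"dx": -0.004,"dy": -0.01,"dz": 0,"ax": 0,"ay": 0,"az": 0,"gripper": -0.2},
    {"dx": -0.004,"dy": -0.01,"dz": -0.02,"ax": 0,"ay": 0,"az": 0,"gripper": -0.2},
    {"dx": -0.004,"dy": -0.01,"dz": -0.04,"ax": 0,"ay": 0,"az": 0,"gripper": -0.2},
    {"dx": -0.004,"dy": -0.01,"dz": -0.06,"ax": 0,"ay": 0,"az": 0,"gripper": -0.2},
    {"dx": -0.004,"dy": -0.01,"dz": -0.08,"ax": 0,"ay": 0,"az": 0,"gripper": -0.2},
    {"dx": -0.004,"dy": -0.01,"dz": -0.09,"ax": 0,"ay": 0,"az": 0,"gripper": -0.2},
    {"dx": -0.004,"dy": -0.01,"dz": -0.095,"ax": 0,"ay": 0,"az": 0,"gripper": -0.2},
    {"dx": -0.004,"dy": -0.01,"dz": -0.095,"ax": 0,"ay": 0,"az": 0,"gripper": -0.2}
  ]
}}

```text
time: 21.75
eef_pos: [0.479, -0.2127, 0.1269]
tcp_rot: [1.0, 0.029, -0.0, -0.0]
contact_force: [-1.0, 0.7, -2.6]
opening: 0.625
finger_force: 44.7
```

Request:
{"method": "jog_arm", "body": {
  "increments": [
    {"dx": 0,"dy": 0.004,"dz": -0.008,"ax": 0,"ay": 0,"az": 0,"gripper": -0.2},
    {"dx": 0,"dy": 0.004,"dz": -0.016,"ax": 0,"ay": 0,"az": 0,"gripper": -0.2},
    {"dx": 0,"dy": 0.004,"dz": -0.022,"ax": 0,"ay": 0,"az": 0,"gripper": -0.2},
    {"dx": 0,"dy": 0.004,"dz": -0.022,"ax": 0,"ay": 0,"az": 0,"gripper": -0.2}
  ]
}}

```text
time: 22.15
eef_pos: [0.4792, -0.2125, 0.1261]
tcp_rot: [1.0, 0.029, -0.0, -0.0]
contact_force: [-5.0, 2.1, 7.7]
opening: 0.623
finger_force: 45.7
```

Request:
{"method": "jog_arm", "body": {
  "increments": [
    {"dx": 0,"dy": 0,"dz": 0,"ax": 0,"ay": 0,"az": 0,"gripper": 0.4},
    {"dx": 0,"dy": 0,"dz": 0,"ax": 0,"ay": 0,"az": 0,"gripper": 0.7},
    {"dx": 0,"dy": 0,"dz": 0,"ax": 0,"ay": 0,"az": 0,"gripper": 0.7},
    {"dx": 0,"dy": 0,"dz": 0.25,"ax": 0,"ay": 0,"az": 0,"gripper": 0.7},
    {"dx": 0,"dy": 0,"dz": 0.6,"ax": 0,"ay": 0,"az": 0,"gripper": 0.7},
    {"dx": 0,"dy": 0,"dz": 0.65,"ax": 0,"ay": 0,"az": 0,"gripper": 0.7},
    {"dx": 0,"dy": 0,"dz": 0.65,"ax": 0,"ay": 0,"az": 0,"gripper": 0.7}
  ]
}}

```text
time: 22.85
eef_pos: [0.4802, -0.2131, 0.2045]
tcp_rot: [1.0, 0.029, 0.002, 0.001]
contact_force: [-0.3, 0.1, -0.0]
opening: 0.851
finger_force: 0.0
```

```bash
python3 - <<'E'
from h import *
c,P=look("wrist"); m=near(c,P,.479,-.211,.05,.115,.14); print("readout w",rect(P,m))
q=P[m&near(c,P,.479,-.211,.03,.12,.132)]; A=np.c_[q[:,:2]-[.479,-.211],np.ones(len(q))]; print("plane",np.linalg.lstsq(A,q[:,2],rcond=None)[0])
print("pack w",rect(P,near(c,P,.479,-.211,.09,.08,.14)))
E
```

```text
tcp [ 0.4802 -0.2131  0.2045] yaw 3.36
readout w (array([ 0.4766, -0.2128]), array([0.076, 0.055]), 3.4, 0.1267, 7429)
plane [ 0.01141172 -0.00342608  0.12691504]
pack w (array([ 0.4865, -0.2121]), array([0.0963, 0.0555]), 4.31, 0.1263, 9959)
```

The readout is seated: its top is at 0.127 against 0.126. Now I fetch the low pack from the mat.

Request:
{"method": "jog_arm", "body": {
  "increments": [
    {"dx": 0.07,"dy": 0.42,"dz": 0,"ax": 0,"ay": 0,"az": 0,"gripper": 0.7},
    {"dx": 0.138,"dy": 0.847,"dz": 0,"ax": 0,"ay": 0,"az": 0,"gripper": 0.7},
    {"dx": 0.138,"dy": 0.847,"dz": 0,"ax": 0,"ay": 0,"az": 0,"gripper": 0.7}
  ]
}}

```text
time: 23.2
eef_pos: [0.4945, -0.1061, 0.1997]
tcp_rot: [0.999, 0.032, -0.002, -0.002]
contact_force: [0.1, -0.6, -0.0]
opening: 0.85
finger_force: 0.0
```

Request:
{"method": "jog_arm", "body": {
  "increments": [
    {"dx": 0.07,"dy": 0.42,"dz": 0,"ax": 0,"ay": 0,"az": 0,"gripper": 0.7},
    {"dx": 0.138,"dy": 0.847,"dz": 0,"ax": 0,"ay": 0,"az": 0,"gripper": 0.7},
    {"dx": 0.138,"dy": 0.847,"dz": 0,"ax": 0,"ay": 0,"az": 0,"gripper": 0.7}
  ]
}}

```text
time: 23.5
eef_pos: [0.5113, -0.0049, 0.2002]
tcp_rot: [0.999, 0.032, -0.002, -0.001]
contact_force: [0.4, -0.1, 0.4]
opening: 0.847
finger_force: 0.0
```

Request:
{"method": "jog_arm", "body": {
  "increments": [
    {"dx": 0.07,"dy": 0.42,"dz": 0,"ax": 0,"ay": 0,"az": 0,"gripper": 0.7},
    {"dx": 0.138,"dy": 0.847,"dz": -0.1,"ax": 0,"ay": 0,"az": 0,"gripper": 0.7},
    {"dx": 0.138,"dy": 0.847,"dz": -0.4,"ax": 0,"ay": 0,"az": 0,"gripper": 0.7},
    {"dx": 0.138,"dy": 0.847,"dz": -0.7,"ax": 0,"ay": 0,"az": 0,"gripper": 0.7},
    {"dx": 0.138,"dy": 0.847,"dz": -0.8,"ax": 0,"ay": 0,"az": 0,"gripper": 0.7},
    {"dx": 0.138,"dy": 0.847,"dz": -0.8,"ax": 0,"ay": 0,"az": 0,"gripper": 0.7},
    {"dx": 0.138,"dy": 0.847,"dz": -0.8,"ax": 0,"ay": 0,"az": 0,"gripper": 0.7}
  ]
}}

```text
time: 24.2
eef_pos: [0.5294, 0.0918, 0.107]
tcp_rot: [1.0, 0.029, 0.0, 0.0]
contact_force: [-0.3, 1.2, 0.4]
opening: 0.846
finger_force: 0.0
```

Request:
{"method": "jog_arm", "body": {
  "increments": [
    {"dx": 0,"dy": 0,"dz": -0.25,"ax": 0,"ay": 0,"az": 0,"gripper": 0.7},
    {"dx": 0,"dy": 0,"dz": -0.45,"ax": 0,"ay": 0,"az": 0,"gripper": 0.7},
    {"dx": 0,"dy": 0,"dz": -0.61,"ax": 0,"ay": 0,"az": 0,"gripper": 0.7},
    {"dx": 0,"dy": 0,"dz": -0.61,"ax": 0,"ay": 0,"az": 0,"gripper": 0.7},
    {"dx": 0,"dy": 0,"dz": -0.61,"ax": 0,"ay": 0,"az": 0,"gripper": 0},
    {"dx": 0,"dy": 0,"dz": -0.61,"ax": 0,"ay": 0,"az": 0,"gripper": -0.2},
    {"dx": 0,"dy": 0,"dz": -0.61,"ax": 0,"ay": 0,"az": 0,"gripper": -0.2},
    {"dx": 0,"dy": 0,"dz": -0.61,"ax": 0,"ay": 0,"az": 0,"gripper": -0.2},
    {"dx": 0,"dy": 0,"dz": -0.61,"ax": 0,"ay": 0,"az": 0,"gripper": -0.2}
  ]
}}

```text
time: 25.1
eef_pos: [0.5308, 0.0923, 0.0356]
tcp_rot: [1.0, 0.029, 0.002, 0.0]
contact_force: [-0.3, -1.5, 6.9]
opening: 0.624
finger_force: 45.7
```

Request:
{"method": "jog_arm", "body": {
  "increments": [
    {"dx": 0,"dy": 0,"dz": 0.05,"ax": 0,"ay": 0,"az": 0,"gripper": -0.2},
    {"dx": 0,"dy": 0,"dz": 0.15,"ax": 0,"ay": 0,"az": 0,"gripper": -0.2},
    {"dx": 0,"dy": 0,"dz": 0.4,"ax": 0,"ay": 0,"az": 0,"gripper": -0.2},
    {"dx": 0,"dy": 0,"dz": 0.6,"ax": 0,"ay": 0,"az": 0,"gripper": -0.2},
    {"dx": 0,"dy": 0,"dz": 0.6,"ax": 0,"ay": 0,"az": 0,"gripper": -0.2},
    {"dx": 0,"dy": 0,"dz": 0.6,"ax": 0,"ay": 0,"az": 0,"gripper": -0.2}
  ]
}}

```text
time: 25.7
eef_pos: [0.5286, 0.0926, 0.1053]
tcp_rot: [1.0, 0.029, 0.0, -0.0]
contact_force: [-0.6, 0.2, -3.3]
opening: 0.623
finger_force: 44.7
```

Request:
{"method": "jog_arm", "body": {
  "increments": [
    {"dx": -0.06,"dy": 0.22,"dz": 0,"ax": 0,"ay": 0,"az": -0.02,"gripper": -0.2},
    {"dx": -0.12,"dy": 0.45,"dz": 0,"ax": 0,"ay": 0,"az": -0.047,"gripper": -0.2},
    {"dx": -0.19,"dy": 0.676,"dz": 0,"ax": 0,"ay": 0,"az": -0.047,"gripper": -0.2}
  ]
}}

```text
time: 26.0
eef_pos: [0.5041, 0.1741, 0.1029]
tcp_rot: [1.0, -0.008, -0.002, 0.0]
contact_force: [-0.5, 0.9, -1.9]
opening: 0.626
finger_force: 44.6
```

Request:
{"method": "jog_arm", "body": {
  "increments": [
    {"dx": -0.06,"dy": 0.22,"dz": 0,"ax": 0,"ay": 0,"az": 0,"gripper": -0.2},
    {"dx": -0.12,"dy": 0.45,"dz": 0,"ax": 0,"ay": 0,"az": 0,"gripper": -0.2},
    {"dx": -0.19,"dy": 0.676,"dz": 0,"ax": 0,"ay": 0,"az": 0,"gripper": -0.2},
    {"dx": -0.19,"dy": 0.676,"dz": -0.15,"ax": 0,"ay": 0,"az": 0,"gripper": -0.2},
    {"dx": -0.19,"dy": 0.676,"dz": -0.28,"ax": 0,"ay": 0,"az": 0,"gripper": -0.2},
    {"dx": -0.19,"dy": 0.676,"dz": -0.28,"ax": 0,"ay": 0,"az": 0,"gripper": -0.2},
    {"dx": -0.19,"dy": 0.676,"dz": -0.28,"ax": 0,"ay": 0,"az": 0,"gripper": -0.2}
  ]
}}

```text
time: 26.7
eef_pos: [0.4823, 0.254, 0.07]
tcp_rot: [1.0, -0.008, -0.002, 0.001]
contact_force: [-0.5, -1.4, -3.3]
opening: 0.625
finger_force: 44.6
```

```bash
python3 - <<'E'
from h import *
c,P=look("wrist")
m=near(c,P,.483,.255,.1,.05,.075); q=P[m]; 
print("pack w",rect(P,m), "x range",np.percentile(q[:,0],[.3,99.7]))
E
```

```text
tcp [0.4823 0.254  0.07  ] yaw -0.92
pack w (array([0.4886, 0.2538]), array([0.0986, 0.081 ]), -1.02, 0.0708, 24565) x range [0.44238019 0.5643666 ]
```

The pack's far edge puts its centre at x = 0.4829, against 0.483 for the seat. Descending.

Request:
{"method": "jog_arm", "body": {
  "increments": [
    {"dx": 0.003,"dy": 0.006,"dz": -0.02,"ax": 0,"ay": 0,"az": 0,"gripper": -0.2},
    {"dx": 0.003,"dy": 0.006,"dz": -0.045,"ax": 0,"ay": 0,"az": 0,"gripper": -0.2},
    {"dx": 0.003,"dy": 0.006,"dz": -0.065,"ax": 0,"ay": 0,"az": 0,"gripper": -0.2},
    {"dx": 0.003,"dy": 0.006,"dz": -0.085,"ax": 0,"ay": 0,"az": 0,"gripper": -0.2},
    {"dx": 0.003,"dy": 0.006,"dz": -0.105,"ax": 0,"ay": 0,"az": 0,"gripper": -0.2},
    {"dx": 0.003,"dy": 0.006,"dz": -0.12,"ax": 0,"ay": 0,"az": 0,"gripper": -0.2},
    {"dx": 0.003,"dy": 0.006,"dz": -0.13,"ax": 0,"ay": 0,"az": 0,"gripper": -0.2},
    {"dx": 0.003,"dy": 0.006,"dz": -0.13,"ax": 0,"ay": 0,"az": 0,"gripper": -0.2}
  ]
}}

```text
time: 27.55
eef_pos: [0.4834, 0.2555, 0.0558]
tcp_rot: [1.0, -0.008, -0.0, 0.0]
contact_force: [-0.1, 0.5, -2.4]
opening: 0.621
finger_force: 44.6
```

Request:
{"method": "jog_arm", "body": {
  "increments": [
    {"dx": 0,"dy": 0,"dz": -0.008,"ax": 0,"ay": 0,"az": 0,"gripper": -0.2},
    {"dx": 0,"dy": 0,"dz": -0.016,"ax": 0,"ay": 0,"az": 0,"gripper": -0.2},
    {"dx": 0,"dy": 0,"dz": -0.022,"ax": 0,"ay": 0,"az": 0,"gripper": -0.2},
    {"dx": 0,"dy": 0,"dz": -0.026,"ax": 0,"ay": 0,"az": 0,"gripper": -0.2},
    {"dx": 0,"dy": 0,"dz": -0.026,"ax": 0,"ay": 0,"az": 0,"gripper": -0.2}
  ]
}}

```text
time: 28.05
eef_pos: [0.4837, 0.2556, 0.0546]
tcp_rot: [1.0, -0.008, -0.0, 0.0]
contact_force: [-5.1, -0.9, 9.0]
opening: 0.624
finger_force: 45.9
```

Contact at the expected height. I release, rise and check everything.

Request:
{"method": "jog_arm", "body": {
  "increments": [
    {"dx": 0,"dy": 0,"dz": 0,"ax": 0,"ay": 0,"az": 0,"gripper": 0.4},
    {"dx": 0,"dy": 0,"dz": 0,"ax": 0,"ay": 0,"az": 0,"gripper": 0.7},
    {"dx": 0,"dy": 0,"dz": 0,"ax": 0,"ay": 0,"az": 0,"gripper": 0.7},
    {"dx": 0,"dy": 0,"dz": 0.25,"ax": 0,"ay": 0,"az": 0,"gripper": 0.7},
    {"dx": 0,"dy": 0,"dz": 0.6,"ax": 0,"ay": 0,"az": 0,"gripper": 0.7},
    {"dx": 0,"dy": 0,"dz": 0.9,"ax": 0,"ay": 0,"az": 0,"gripper": 0.7},
    {"dx": 0,"dy": 0,"dz": 0.9,"ax": 0,"ay": 0,"az": 0,"gripper": 0.7},
    {"dx": 0,"dy": 0,"dz": 0.9,"ax": 0,"ay": 0,"az": 0,"gripper": 0.7}
  ]
}}

```text
time: 28.85
eef_pos: [0.4841, 0.2557, 0.1619]
tcp_rot: [1.0, -0.008, 0.001, -0.0]
contact_force: [0.5, 0.6, -0.4]
opening: 0.852
finger_force: 0.0
```

```bash
python3 - <<'E'
from h import *
c,P=look("wrist"); m=near(c,P,.483,.255,.09,.045,.0585); print("low w",rect(P,m))
q=P[m]; A=np.c_[q[:,:2]-[.483,.255],np.ones(len(q))]; print("plane",np.linalg.lstsq(A,q[:,2],rcond=None)[0])
c,P=look("top"); m=near(c,P,.478,-.21,.06,.115,.14); print("readout t",rect(P,m)); print("pack t",rect(P,near(c,P,.478,-.21,.09,.078,.14)))
c,_=look("side"); cv2.imwrite("pics/s4.png",cv2.resize(c["frame"][100:330,160:400],None,fx=2.5,fy=2.5))
E
```

```text
tcp [0.4841 0.2557 0.1619] yaw -0.87
low w (array([0.484 , 0.2555]), array([0.1106, 0.0552]), -0.63, 0.0555, 8797)
plane [-0.00728926 -0.00167084  0.05531966]
tcp [0.4832 0.2554 0.1603] yaw -0.87
readout t (array([ 0.4759, -0.2118]), array([0.0716, 0.0552]), -0.12, 0.1261, 547)
pack t (array([ 0.4769, -0.2109]), array([0.1104, 0.0563]), 2.99, 0.1239, 883)
tcp [0.4826 0.2552 0.1593] yaw -0.88
```

View pics/s4.png

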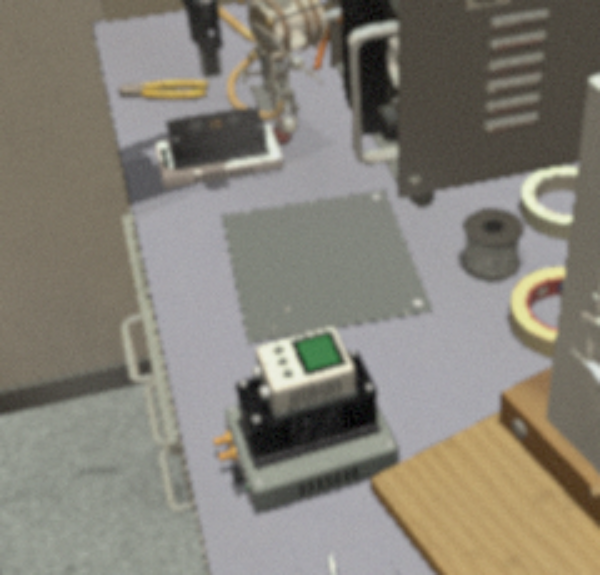

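In the side view the readout sits on the tall pack on the base at (310,400), the low pack is down on the charger at (218,140), and the mat is empty. The measured heights match fully seated parts, and the arm is clear of everything.

```bash
python3 -c "
from plant import job; print(job.sign_off())"
```

```text
the job is handed in; nothing more can be done
None
```

I handed the job in at about 29 s; the sign-off gave no verdict, but by camera the tall pack sits on the sampler with the readout on it, the low pack is on the charger, and all three are at their seated heights.

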